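# Unlatch a charged battery pack and block it in its transit tray

## Task

Take the charged battery pack out of the grey dock: press its yellow spring tab right in and, keeping it pressed, lift the pack straight out. Set it down (do not drop it) upright and flat in the blue tray, lengthwise and close up against one end, and stand the thick wooden block, the one that fills the gap, flat on the tray floor in the space left over so that the pack cannot slide. Leave the tools, brush and tape lying about where they are.

Things in the scene. Friction and masses are not known exactly. Their poses are not given: they have to be found in the camera images.
- dock: Grey charging dock, 146 x 90 x 42 mm, fixed. Origin: centre of underside; x along its length, z up. Pocket 114 x 54 mm, floor at height 12 mm, wall tops at 42 mm; the pack sits in it with 2 mm to spare all round. In the middle of the +y wall a yellow bridge, 36 mm wide, 33 to 42 mm high, holds down the nose of the pack's tab: the pack lifts only with the tab pressed in.
- pack: Loose battery pack, 110 x 50 x 80 mm (x, y, z), red above black, 0.3 to 0.65 kg. Origin: centre of underside, z up. Starts latched in the dock, axes parallel to the dock's, origin 12 mm above the bench, the top 50 mm above the dock walls. Yellow spring tab in the middle of the +y side, black grip ribs on the -y side. Grip over tab and ribs: 60 mm wide, 51 mm with the tab pressed in.
- tab (a joint): Travel of the yellow spring tab: 0 = out (latched), 0.009 m = pressed right in; slides along the pack's -y, springs back out. About 3 N starts it, 7 N presses it right in; it frees the pack at 3 to 7 mm, as the pack lies in its pocket.
- tab_face (a point): Middle of the outer face of the tab's press pad: 54 mm above the pack's underside, 35 mm out along its +y when out. Pad 26 mm wide (along the pack's x), 36 to 72 mm above the underside, 10 mm proud of the pack's side (1 mm when pressed). The tab's nose, 14 to 20 mm above the underside, is 7 mm proud when out, inside the pack when pressed.
- tray: Blue low transit tray, outside 175 x 76 x 36 mm (x, y, z), inside 163 x 64 mm, floor and walls 6 mm thick, fixed. Origin: centre of underside; x along its length, z up. Pack (110 mm) and thick block (44 mm) end to end fill its length to within 9 mm; either may take either end.
- thick_block: The thicker of two pale wooden blocks, 44 x 54 x 70 mm (x, y, z), 80 g, loose, standing on the bench. Origin: centre of its underside. Its 44 mm side fills the length left beside the pack in the tray; the 54 mm goes across the tray.
- thin_block: The thinner wooden block, 22 x 54 x 70 mm, loose, standing on the bench. Origin: centre of its underside. Too thin to hold the pack; not needed.
- screwdriver: Screwdriver, 204 mm long, on the bench near the vice. Leave alone.
- pliers: Red-handled pliers, 180 mm long, on the wooden board behind the work. Leave alone.
- wrench: Adjustable wrench, 230 mm long, on the bench to the right. Leave alone.
- tape_roll: Black tape roll, 62 mm across, 19 mm high, on the bench to the right. Leave alone.
- brush: Purple hand brush, 160 mm long, 92 mm high, on the wooden board. Leave alone.
Things that resemble listed ones, but are neither listed nor needed, are in the scene too. Of the things that look like the tray, the larger one is meant.

How it is judged:
By the outcome, as a careful person would: the job done as asked, in the order asked, and still so for the second after the job is handed in, with the robot touching nothing.
It also fails if it takes over 61 s, if anything falls off the work surface, if the arm or the gripper's body presses on something with over 40 N, if the wrist force passes 120 N, or if a joint passes its speed limit or range.

## Robot

A 7-joint arm with a two-finger parallel gripper is mounted at the origin on a cart in front of the work surface, level with it; the furniture and walls round the work are solid. World frame = base frame: x ahead of the robot, y to its left, z up, the work surface at z = 0. Lengths are in m, angles in rad, forces in N, time in s.
With the tool pointing down it reaches from about 0.4 to 0.85 m from the base axis. Payload 10.4 kg.
Tool frame: the origin (TCP) lies on the centre line of the jaws, within the pads' length; the fingertips stand 11 mm ahead of it and the grasp point (between the pads) lies 8 mm behind it (tip_reach is the distance from the TCP to the fingertips, in m); z points along the fingers, y is the line along which they close (so a half turn about z gives the same grasp; the last joint's range is limited). The gripper opens to 85 mm and grips with 20 to 120 N. Pads are 22 mm wide; open, the fingers measure 114 mm over their backs; the gripper's body (76 mm by 85 mm) begins 54 mm behind the grasp point. The pads swing forward as they close: fully open they stand 13 mm farther back than shut.
Start: joints at [1.264, 0.332, -0.065, 1.46, 0.022, 1.35, -0.088], TCP at [0.175, -0.6, 0.242] pointing down, gripper open.
Joint ranges: [-2.6, 2.6], [-0.5, 2.12], [-1.47, 1.34], [0.16, 2.42], [-1.27, 4.41], [0.06, 2.06], [-2.6, 2.6]. Speed limits (rad/s): [2.22, 2.22, 2.79, 2.79, 3.14, 3.14, 3.14].

## Interface

Orientations are given as a unit quaternion [x, y, z, w].
In Python, from workcell import get_obs, camera, hand_in, tip_reach gives the robot as it stands. The module is installed in compiled form; this text tells all that it offers.
- The arm moves only by the tool move_arm, never from a script. Its argument "plan" is a list of rows, each an object with "delta_pos": the shift along the tool's x, y, z in shares of 0.75 m (1.0 is 0.75 m), a list of three; "turn": the turn, a rotation vector about the tool's x, y, z in normalised numbers (1 is 2 pi rad), a list of three; "fingers": the closure, from 0 (fully open) to 1 (shut). A call has 1 to 12 rows; each row is the pose to reach, as a shift and turn from the pose commanded when the call began, along the tool's axes at that moment; what a row does not reach only later rows make up. A row lasts 1/8 s, in which the tool goes at most 62.5 mm and 10.7 degrees, less where a joint would pass 70% of its speed; a pose out of reach is approached as far as the arm can. Shift and turn numbers lie between -1 and 1, and a call with a number outside is refused. A call with a gripper value outside its range is refused whole. The fingers move at their own pace and stop on an object; "force" is the grip in N (left out, the last holds). Time passes only in rows, so rows that repeat a pose let the fingers close. It gives the time, the measured TCP pose, the force, the opening and the grip force at its end, in the units of the state.
- get_obs(): the state, without advancing time (a new reading comes with each control period).
- camera(name): name is "side" or "top" or "wrist"; returns a dict with "color" (384x512x3 uint8, red, green, blue), "range_z" (384x512 float32, m along the optical axis (not along the pixel's ray), 0 where there is no reading), "fx", "fy", "cx", "cy" (pixels), "R" (3x3) and "t" (3): a world point X has camera coordinates R X + t; the wrist camera has in their place "tool_from_camera" (4x4, takes a point from camera to tool coordinates, whose origin is the TCP and whose axes are the flange's). Camera axes: x right, y down, z forward; pixel columns grow to the right and rows downward; lengths in m; the calibration is good to about 2 mm. The wrist camera is an equidistant fisheye: a pixel r from the principal point sees the ray r / f radians off the axis. A picture is of the moment at which its call begins: read the wrist's pose just before it.
- hand_in(): hands the job in; it is judged then, once.
The state is a dict: "clock": time; "joint_pos": joint angles; "joint_velocities": joint speeds; "tau": joint torques, N m; "position": TCP position; "ee_rot": TCP orientation; "ft_force": force on the tool from outside, world axes, zero at the start; "torque": the same for the moment, N m; "grip_width": opening from 0.0 (shut) to 1.0 (fully open); "grasp_force": force on a finger pad.
Only numpy, scipy, OpenCV 4.12 (cv2) and the standard library are available. Lean on these libraries where they do the work, as an engineer would, in place of code of your own. Each camera call takes 0.05 s, during which the arm holds its last target. There are 200 camera calls.

## Working session

There is one attempt and no reset: what is moved stays moved. The work goes in short steps, Python scripts to look and compute and a tool call to move; the robot and the scene stay as the last step left them, time stands still between calls to the robot, and variables do not carry over. Pictures are saved under pics/ and viewed, at most 10 in all, crops included, and the job is handed in when it is done.

Besides the shell and the picture viewer there is one more tool, called after "Emit:" as name(argument=value, ...), one argument or row to a line, values as JSON. move_arm: Moves the arm, as the interface text tells. Its arguments: {"type":"object","properties":{"plan":{"type":"array","items":{"type":"object","properties":{"delta_pos":{"type":"array","items":{"type":"number"}},"turn":{"type":"array","items":{"type":"number"}},"fingers":{"type":"number"}}}},"force":{"type":"number"}},"required":["plan"]}

```bash
mkdir -p pics; cat > h.py <<'E'
import numpy as np, cv2, pickle
from workcell import get_obs, camera, hand_in, tip_reach
def snap(n,f):
    c=camera(n); pickle.dump(c,open(f+'.pkl','wb')); cv2.imwrite(f'pics/{f}.png',cv2.resize(c['color'][:,:,::-1],(800,600),interpolation=cv2.INTER_CUBIC)); return c
def cloud(c):
    z=c['range_z']; v,u=np.mgrid[:z.shape[0],:z.shape[1]]
    p=np.stack([(u-c['cx'])/c['fx']*z,(v-c['cy'])/c['fy']*z,z],-1)
    return (p-c['t'])@c['R']
E
python3 - <<'E'
from h import *
print(get_obs(),tip_reach)
for n in('top','side'):
    c=snap(n,n+'0'); print(c['R'],c['t'],c['fx'])
E
```

```text
{'clock': 0.0, 'joint_pos': array([ 1.26441682,  0.33287165, -0.06474654,  1.46098368,  0.02161298,
        1.34991725, -0.0885178 ]), 'joint_velocities': array([-1.52037000e-03, -4.10892324e-05,  6.50027763e-04,  7.26572275e-04,
        3.09685792e-04,  1.81212969e-03,  1.35773310e-03]), 'tau': array([-1.28600877e-04, -6.25455093e+01,  4.91491822e-02, -3.91603339e+01,
        1.63055415e-02,  1.01889245e-02, -4.63446975e-05]), 'position': array([ 0.17489981, -0.59962793,  0.24149596]), 'ee_rot': array([ 9.89946652e-01,  1.41439300e-01, -1.38837824e-04, -7.28630149e-04]), 'ft_force': array([-0.93894066,  0.27408578,  0.0338544 ]), 'torque': array([ 0.07185714, -0.00554645, -0.02341641]), 'grasp_force': 0.0, 'grip_width': 0.9958646904610547} 0.011
[[ 0.02961954 -0.99934989 -0.02055417]
 [-0.99168538 -0.02680366 -0.12586367]
 [ 0.12523092  0.02411129 -0.99183459]] [-0.03792745  0.58091843  1.48376715] 458.5414199907744
[[-3.64982656e-01  9.31014242e-01 -3.75389050e-04]
 [ 8.35015575e-01  3.27170220e-01 -4.42389688e-01]
 [-4.11748284e-01 -1.61778019e-01 -8.96822849e-01]] [ 0.26438254 -0.45709792  1.66188665] 384.5377395251059
```

View pics/top0.png

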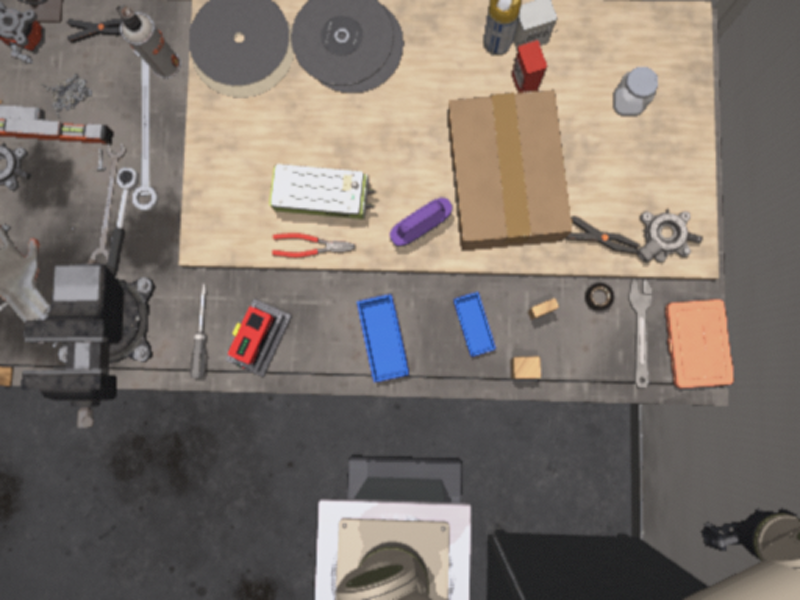

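View pics/side0.png

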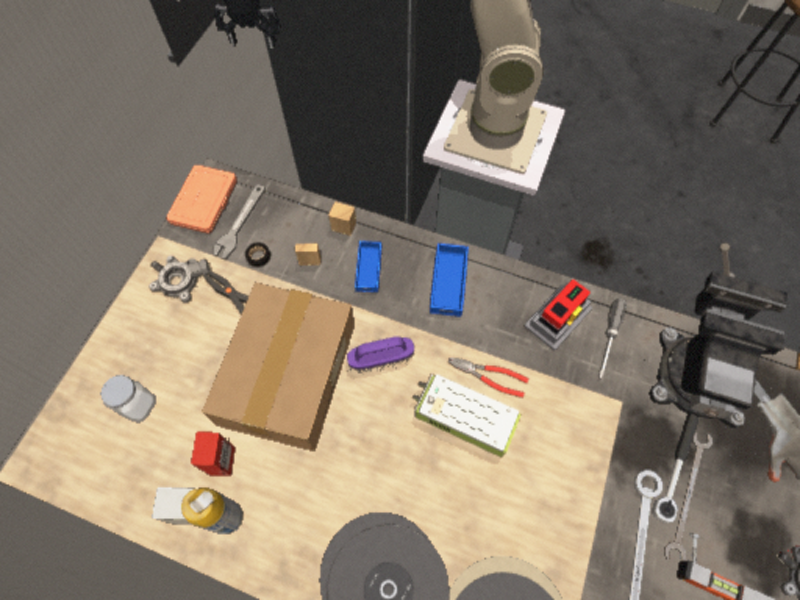

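Top view: the pack and dock are at (252,335), with the yellow tab at (236,328). The tray candidates are large (383,338) and small (474,324); I choose the large one. The block candidates are (527,367), which looks thick, and (544,308), which looks thin. A red box at (529,66) and the orange lid at (700,343) are not wanted. The side view agrees. Next I measure all of these by depth.

```bash
cat > m.py <<'E'
from h import *
def rect(P,lab):
    (c,s,a)=cv2.minAreaRect((P[:,:2]*1000).astype(np.float32)); print(lab,len(P),'c',np.round(c,1),'size',np.round(s,1),'ang',round(a,1),'zmed',np.round(np.median(P[:,2])*1000,1))
for n in('top','side'):
    c=pickle.load(open(n+'0.pkl','rb')); W=cloud(c); hsv=cv2.cvtColor(c['color'],cv2.COLOR_RGB2HSV).astype(int); h,s,v=hsv[...,0],hsv[...,1],hsv[...,2]
    ok=(c['range_z']>0)&(W[...,0]>.3)&(W[...,0]<.9)&(abs(W[...,1])<.6)&(W[...,2]>-.02)
    print(n,'bench z',np.median(W[ok&(W[...,0]<.6)&(W[...,2]<.03)][:,2]))
    for lab,m in dict(red=((h<6)|(h>174))&(s>150)&(W[...,2]>.08),yellow=(h>20)&(h<32)&(s>170)&(W[...,2]<.11)&(W[...,0]<.66),blue=(h>100)&(h<120)&(s>150),wood=(h>10)&(h<24)&(s>70)&(W[...,2]>.05)&(W[...,0]<.62)).items():
        k,L,st,_=cv2.connectedComponentsWithStats((m&ok).astype(np.uint8))
        for i in range(1,k):
            if st[i,4]<12: continue
            P=W[L==i]
            if lab=='blue':
                rect(P,lab+' all'); Q=P[(P[:,2]>.028)]; rect(Q,lab+' rim')if len(Q)>9 else 0; Q=P[P[:,2]<.012]; rect(Q,lab+' floor') if len(Q)>9 else 0
            else:
                zt=np.percentile(P[:,2],90); rect(P[P[:,2]>zt-.006],lab+f' {st[i,:2]}')
    g=ok&(s<60)&(W[...,2]>.034)&(W[...,2]<.048)&(W[...,0]<.7)&(W[...,1]>.15)&(W[...,1]<.45)
    k,L,st,_=cv2.connectedComponentsWithStats(g.astype(np.uint8))
    for i in range(1,k):
        if st[i,4]>20: rect(W[L==i],'dockrim')
c=pickle.load(open('top0.pkl','rb'))['color']
a=cv2.resize(c[180:245,140:270],(800,400),interpolation=cv2.INTER_CUBIC)
cv2.imwrite('pics/crop1.png',a[:,:,::-1])
E
python3 m.py
```

```text
top bench z -0.0004288037302318155
red [146 197] 270 c [486.9 304.2] size [ 49.4 107.6] ang 67.7 zmed 92.0
blue all 1165 c [492.5  35. ] size [173.7  74.4] ang 13.5 zmed 6.2
blue rim 212 c [492.4  35.2] size [173.5  73.9] ang 13.5 zmed 34.8
blue floor 889 c [492.8  37.2] size [163.4  63.9] ang 14.2 zmed 4.8
blue all 598 c [ 527.4 -157.6] size [125.4  53.4] ang 18.4 zmed 4.2
blue rim 17 c [ 527.4 -156.6] size [123.2  52.1] ang 19.5 zmed 30.0
blue floor 479 c [ 528.4 -158.9] size [118.2  46.6] ang 18.6 zmed 3.0
wood [340 191] 95 c [ 561.5 -299.8] size [20.8 54.3] ang 25.9 zmed 69.6
wood [328 228] 169 c [ 438.7 -263.9] size [41.5 51.6] ang 1.7 zmed 70.2
dockrim 231 c [485.4 305.2] size [ 71.6 133.8] ang 68.5 zmed 40.8
side bench z 0.0003472659506876308
red [348 179] 280 c [489.6 305.7] size [ 49.  109.6] ang 68.1 zmed 92.4
yellow [363 196] 20 c [500.  332.3] size [ 9.3 26.8] ang 74.9 zmed 83.6
blue all 451 c [ 529.  -157.3] size [129.8  54.2] ang 18.6 zmed 5.5
blue rim 13 c [ 532.4 -156.9] size [121.3  52.4] ang 17.9 zmed 29.3
blue floor 322 c [ 530.5 -158.6] size [127.   45.3] ang 18.5 zmed 4.1
blue all 881 c [495.1  36.1] size [175.   75.6] ang 14.3 zmed 7.6
blue rim 191 c [494.9  36.3] size [175.1  75. ] ang 14.1 zmed 35.0
blue floor 612 c [495.3  36.9] size [173.1  64.2] ang 13.9 zmed 5.8
wood [210 129] 126 c [ 439.8 -263.3] size [44.1 53.5] ang 2.4 zmed 69.5
wood [189 156] 65 c [ 563.9 -298.6] size [22.2 51.5] ang 23.9 zmed 70.1
wood [364 198] 6 c [505.2 329.3] size [ 9.2 14.6] ang 80.8 zmed 81.7
dockrim 116 c [528.7 290. ] size [69.1 47.7] ang 66.7 zmed 41.1
```

View pics/crop1.png

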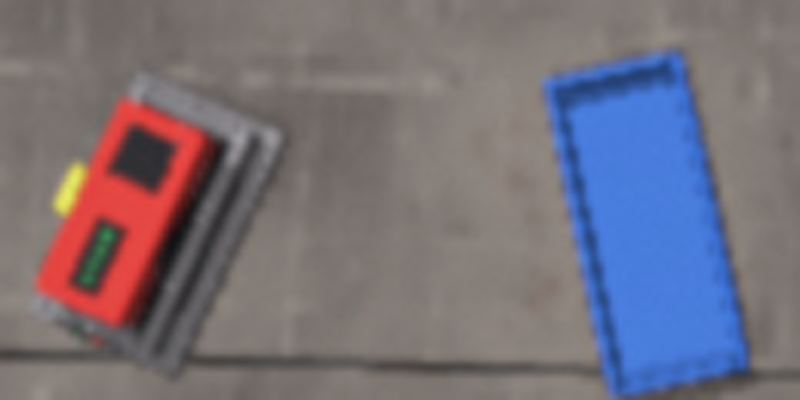

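The crop confirms it: the pack sits in its dock with the yellow tab at (72,190) on its +y side, and the large tray is on the right. First I move to above the pack for a wrist view.

```bash
cat >> h.py <<'E'
from scipy.spatial.transform import Rotation as Ro
def Rdes(a):
    a=np.radians(a); x=[np.cos(a),np.sin(a),0]; z=[0,0,-1]; return np.array([x,np.cross(z,x),z]).T
def go(*poses):
    o=get_obs(); R=Ro.from_quat(o['ee_rot']).as_matrix()
    e=np.degrees(np.arctan2(R[1,0],R[0,0])); print('at',np.round(o['position'],4),'ang',round(e,2),'tilt',np.round(R[:2,2],4),'F',np.round(o['ft_force'],1),'w',round(o['grip_width'],3),'gf',round(o['grasp_force'],1),'t',round(o['clock'],2))
    for p in poses:
        print(p,'d',np.round(R.T@(np.array(p[:3])-o['position']),4),'turn',np.round(Ro.from_matrix(R.T@Rdes(p[3])).as_rotvec(),3))
E
python3 -c "
from h import *
go((.38,-.38,.25,60),(.5,-.1,.25,100),(.488,.305,.25,158))"
```

```text
at [ 0.1749 -0.5997  0.2416] ang 16.26 tilt [-0.0004  0.0011] F [-1.1 -0.7 -0.3] w 0.999 gf 0.0 t 0.1
(0.38, -0.38, 0.25, 60) d [ 0.2584 -0.1535 -0.0082] turn [-0.001 -0.    -0.763]
(0.5, -0.1, 0.25, 100) d [ 0.452  -0.3887 -0.0079] turn [-1.000e-03 -1.000e-03 -1.462e+00]
(0.488, 0.305, 0.25, 158) d [ 0.5539 -0.7809 -0.0075] turn [-1.000e-03 -1.000e-03 -2.474e+00]
```

Units first: shifts go in shares of 0.75 m and turns go in shares of 2 pi rad. So 0.452 m is 0.6027, 0.413 m is 0.5507, -1.46 rad is -0.2324.

Emit:
move_arm(
  plan=[
    {"delta_pos": [0.0667,-0.04,-0.0107],"turn": [0,0,-0.0239],"fingers": 0},
    {"delta_pos": [0.1373,-0.0813,-0.0107],"turn": [0,0,-0.0477],"fingers": 0},
    {"delta_pos": [0.2067,-0.1227,-0.0107],"turn": [0,0,-0.0716],"fingers": 0},
    {"delta_pos": [0.276,-0.164,-0.0107],"turn": [0,0,-0.0955],"fingers": 0},
    {"delta_pos": [0.344,-0.2053,-0.0107],"turn": [0,0,-0.121],"fingers": 0},
    {"delta_pos": [0.396,-0.2667,-0.0107],"turn": [0,0,-0.1432],"fingers": 0},
    {"delta_pos": [0.448,-0.3293,-0.0107],"turn": [0,0,-0.1671],"fingers": 0},
    {"delta_pos": [0.4987,-0.392,-0.0107],"turn": [0,0,-0.191],"fingers": 0},
    {"delta_pos": [0.5507,-0.4533,-0.0107],"turn": [0,0,-0.2117],"fingers": 0},
    {"delta_pos": [0.6027,-0.5187,-0.0107],"turn": [0,0,-0.2324],"fingers": 0},
    {"delta_pos": [0.6027,-0.5187,-0.0107],"turn": [0,0,-0.2324],"fingers": 0},
    {"delta_pos": [0.6027,-0.5187,-0.0107],"turn": [0,0,-0.2324],"fingers": 0},
  ],
)

```text
clock: 1.6
position: [0.4998, -0.1003, 0.25]
ee_rot: [0.643, 0.765, -0.0, -0.0]
ft_force: [0.6, -1.1, 0.4]
grip_width: 0.999
grasp_force: 0.0
```

```bash
python3 -c "
from h import *
go((.488,.305,.25,158))"
```

```text
at [ 0.4998 -0.1003  0.25  ] ang 99.89 tilt [-0.0007 -0.0002] F [ 0.6 -1.1  0.4] w 0.999 gf 0.0 t 1.6
(0.488, 0.305, 0.25, 158) d [ 4.013e-01  5.800e-02 -1.000e-04] turn [-1.000e-03 -0.000e+00 -1.014e+00]
```

To row units: 0.401 m is 0.5347, 0.25 m is 0.3333, -1.014 rad is -0.1614.

Emit:
move_arm(
  plan=[
    {"delta_pos": [0.0667,0.0093,0],"turn": [0,0,-0.0207],"fingers": 0},
    {"delta_pos": [0.1333,0.0187,0],"turn": [0,0,-0.0414],"fingers": 0},
    {"delta_pos": [0.2,0.0293,0],"turn": [0,0,-0.0621],"fingers": 0},
    {"delta_pos": [0.2667,0.0387,0],"turn": [0,0,-0.0828],"fingers": 0},
    {"delta_pos": [0.3333,0.048,0],"turn": [0,0,-0.1035],"fingers": 0},
    {"delta_pos": [0.4,0.0573,0],"turn": [0,0,-0.1241],"fingers": 0},
    {"delta_pos": [0.4667,0.0667,0],"turn": [0,0,-0.1432],"fingers": 0},
    {"delta_pos": [0.5347,0.0773,0],"turn": [0,0,-0.1614],"fingers": 0},
    {"delta_pos": [0.5347,0.0773,0],"turn": [0,0,-0.1614],"fingers": 0},
    {"delta_pos": [0.5347,0.0773,0],"turn": [0,0,-0.1614],"fingers": 0},
  ],
)

```text
clock: 2.85
position: [0.4889, 0.3033, 0.2497]
ee_rot: [0.192, 0.981, -0.001, -0.0]
ft_force: [0.6, -0.5, -0.6]
grip_width: 0.996
grasp_force: 0.0
```

```bash
cat >> h.py <<'E'
def wcloud(c,o):
    z=c['range_z']; v,u=np.mgrid[:z.shape[0],:z.shape[1]]
    x=(u-c['cx'])/c['fx']; y=(v-c['cy'])/c['fy']; r=np.hypot(x,y)+1e-9; k=np.tan(np.clip(r,0,1.5))/r
    p=np.stack([x*k*z,y*k*z,z,np.ones_like(z)],-1)@c['tool_from_camera'].T
    return p[...,:3]@Ro.from_quat(o['ee_rot']).as_matrix().T+o['position']
def rect(P,lab):
    (c,s,a)=cv2.minAreaRect((P[:,:2]*1000).astype(np.float32)); print(lab,len(P),'c',np.round(c,1),'size',np.round(s,1),'ang',round(a,1),'zmed',np.round(np.median(P[:,2])*1000,1))
def wmeas(f):
    o=get_obs(); c=snap('wrist',f); W=wcloud(c,o); hsv=cv2.cvtColor(c['color'],cv2.COLOR_RGB2HSV).astype(int); h,s,v=[hsv[...,i] for i in range(3)]
    Z=W[...,2]; ok=(c['range_z']>0)&(np.hypot(*(np.moveaxis(W[...,:2]-o['position'][:2],-1,0)))<.35)
    for lab,m in dict(red=((h<6)|(h>174))&(s>150)&(Z>.08),tab=(h>20)&(h<33)&(s>170),blue_rim=(h>100)&(h<120)&(s>120)&(Z>.029)&(Z<.042),blue_floor=(h>100)&(h<120)&(s>120)&(Z<.012),wood=(h>10)&(h<24)&(s>70)&(Z>.05)).items():
        k,L,st,_=cv2.connectedComponentsWithStats((m&ok).astype(np.uint8))
        for i in range(1,k):
            if st[i,4]<40: continue
            P=W[L==i]
            if lab in('red','tab','wood'): P=P[P[:,2]>np.percentile(P[:,2],80)-.005]
            rect(P,lab+f' {st[i,:4]}')
    return W,c,o
E
python3 -c "
from h import *
wmeas('w1')
go((.488,.305,.25,158))"
```

```text
red [227 128  50 104] 3610 c [486.3 303.8] size [ 49.3 108. ] ang 68.3 zmed 91.9
tab [277 158   9  35] 210 c [498.1 331.9] size [ 8.6 25. ] ang 69.4 zmed 83.8
blue_rim [ 36 185  92 106] 1235 c [482.3  32.5] size [156.9  77.7] ang 13.8 zmed 34.9
blue_floor [ 69 180  66  80] 357 c [472.9  68.4] size [151.4   3.6] ang 13.9 zmed 7.4
blue_floor [ 48 194  77  90] 2156 c [493.2  22.7] size [160.7  45.4] ang 13.9 zmed 6.2
at [0.4891 0.3028 0.2499] ang 157.79 tilt [-0.0001 -0.0014] F [ 0.7  0.3 -0.2] w 0.999 gf 0.0 t 2.9
(0.488, 0.305, 0.25, 158) d [ 0.0019  0.0016 -0.0001] turn [-0.001  0.    -0.004]
```

View pics/w1.png

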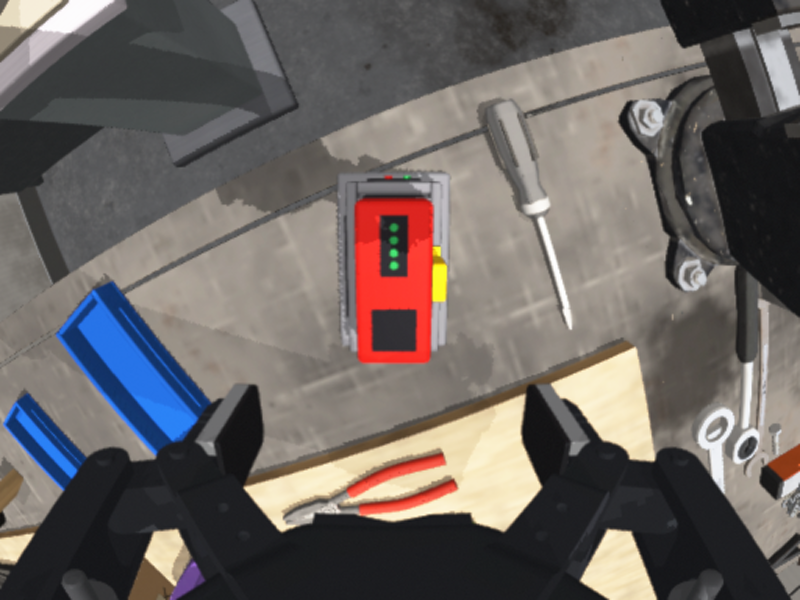

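The wrist view shows the charged pack at (394,280) with its tab at (439,275) on the right. The fingers straddle it and the screwdriver is clear at (530,190). Now I descend.

```bash
python3 -c "
from h import *
go((.4872,.3046,.056,158.2))"
```

```text
at [0.4891 0.3028 0.2499] ang 157.79 tilt [-0.0001 -0.0014] F [ 0.7  0.3 -0.2] w 0.999 gf 0.0 t 2.9
(0.4872, 0.3046, 0.056, 158.2) d [0.0026 0.0012 0.1939] turn [-0.001  0.    -0.007]
```

To row units: 0.12 m is 0.16, 0.001 m is 0.0013, -0.004 rad is -0.0006.

Emit:
move_arm(
  plan=[
    {"delta_pos": [0.0013,0.0013,0.0667],"turn": [0,0,-0.0006],"fingers": 0},
    {"delta_pos": [0.0013,0.0013,0.1333],"turn": [0,0,-0.0006],"fingers": 0},
    {"delta_pos": [0.0013,0.0013,0.16],"turn": [0,0,-0.0006],"fingers": 0},
    {"delta_pos": [0.0013,0.0013,0.16],"turn": [0,0,-0.0006],"fingers": 0},
    {"delta_pos": [0.0013,0.0013,0.16],"turn": [0,0,-0.0006],"fingers": 0},
  ],
)

```text
clock: 3.52
position: [0.4886, 0.3066, 0.1323]
ee_rot: [0.189, 0.982, 0.001, 0.001]
ft_force: [0.2, 0.3, 0.4]
grip_width: 1.0
grasp_force: 0.0
```

```bash
python3 -c "
from h import *
go((.4872,.3046,.056,158.2))"
```

```text
at [0.4886 0.3066 0.1323] ang 158.19 tilt [0.0023 0.0011] F [0.2 0.3 0.4] w 1.0 gf 0.0 t 3.52
(0.4872, 0.3046, 0.056, 158.2) d [ 0.0007 -0.0026  0.0763] turn [ 0.002  0.002 -0.   ]
```

To row units: 0.05 m is 0.0667, -0.002 m is -0.0027, 0.002 rad is 0.0003.

Emit:
move_arm(
  plan=[
    {"delta_pos": [0.0013,-0.0027,0.04],"turn": [0.0003,0.0003,0],"fingers": 0},
    {"delta_pos": [0.0013,-0.0027,0.0667],"turn": [0.0003,0.0003,0],"fingers": 0},
    {"delta_pos": [0.0013,-0.0027,0.0667],"turn": [0.0003,0.0003,0],"fingers": 0},
    {"delta_pos": [0.0013,-0.0027,0.0667],"turn": [0.0003,0.0003,0],"fingers": 0},
    {"delta_pos": [0.0013,-0.0027,0.0667],"turn": [0.0003,0.0003,0],"fingers": 0},
  ],
)

```text
clock: 4.15
position: [0.4864, 0.3052, 0.0813]
ee_rot: [0.189, 0.982, -0.0, -0.001]
ft_force: [-0.4, 0.5, 0.7]
grip_width: 1.002
grasp_force: 0.0
```

```bash
python3 -c "
from h import *
go((.4872,.3046,.056,158.2))"
```

```text
at [0.4864 0.3052 0.0813] ang 158.24 tilt [-0.0013 -0.0005] F [-0.4  0.5  0.7] w 1.002 gf 0.0 t 4.15
(0.4872, 0.3046, 0.056, 158.2) d [-0.001  -0.0003  0.0253] turn [-0.001 -0.001  0.001]
```

To row units: 0.025 m is 0.0333, -0.001 m is -0.0013, -0.001 rad is -0.0002.

Emit:
move_arm(
  plan=[
    {"delta_pos": [-0.0013,0,0.02],"turn": [-0.0002,-0.0002,0],"fingers": 0},
    {"delta_pos": [-0.0013,0,0.0333],"turn": [-0.0002,-0.0002,0],"fingers": 0},
    {"delta_pos": [-0.0013,0,0.0333],"turn": [-0.0002,-0.0002,0],"fingers": 0},
    {"delta_pos": [-0.0013,0,0.0333],"turn": [-0.0002,-0.0002,0],"fingers": 0},
  ],
)

```text
clock: 4.65
position: [0.4867, 0.3045, 0.0553]
ee_rot: [0.189, 0.982, -0.0, -0.001]
ft_force: [0.2, -0.9, -1.3]
grip_width: 1.007
grasp_force: 0.0
```

Emit:
move_arm(
  plan=[
    {"delta_pos": [0,0,0],"turn": [0,0,0],"fingers": 1},
    {"delta_pos": [0,0,0],"turn": [0,0,0],"fingers": 1},
    {"delta_pos": [0,0,0],"turn": [0,0,0],"fingers": 1},
    {"delta_pos": [0,0,0],"turn": [0,0,0],"fingers": 1},
    {"delta_pos": [0,0,0],"turn": [0,0,0],"fingers": 1},
    {"delta_pos": [0,0,0],"turn": [0,0,0],"fingers": 1},
    {"delta_pos": [0,0,0],"turn": [0,0,0],"fingers": 1},
    {"delta_pos": [0,0,0],"turn": [0,0,0],"fingers": 1},
  ],
  force=60,
)

```text
clock: 5.65
position: [0.4874, 0.3052, 0.0568]
ee_rot: [0.189, 0.982, 0.0, 0.0]
ft_force: [-2.0, -2.6, 11.0]
grip_width: 0.579
grasp_force: 63.2
```

```bash
python3 -c "
from h import *
go((.4872,.3046,.056,158.2))"
```

```text
at [0.4874 0.3052 0.0568] ang 158.24 tilt [0.0006 0.0004] F [-2.  -2.6 11. ] w 0.579 gf 63.2 t 5.65
(0.4872, 0.3046, 0.056, 158.2) d [-0.     -0.0006  0.0008] turn [0.001 0.    0.001]
```

Width is about 50 mm, so the tab is fully pressed. Now I lift.

Emit:
move_arm(
  plan=[
    {"delta_pos": [0,0,-0.0053],"turn": [0,0,0],"fingers": 1},
    {"delta_pos": [0,0,-0.0133],"turn": [0,0,0],"fingers": 1},
    {"delta_pos": [0,0,-0.0267],"turn": [0,0,0],"fingers": 1},
    {"delta_pos": [0,0,-0.04],"turn": [0,0,0],"fingers": 1},
    {"delta_pos": [0,0,-0.0533],"turn": [0,0,0],"fingers": 1},
    {"delta_pos": [0,0,-0.0667],"turn": [0,0,0],"fingers": 1},
    {"delta_pos": [0,0,-0.0667],"turn": [0,0,0],"fingers": 1},
  ],
)

```text
clock: 6.52
position: [0.4873, 0.3047, 0.1063]
ee_rot: [0.189, 0.982, 0.0, 0.0]
ft_force: [0.1, 0.9, -7.1]
grip_width: 0.579
grasp_force: 64.2
```

```bash
python3 -c "
from h import *
go((.48,.29,.2,158.2))"
```

```text
at [0.4873 0.3047 0.1063] ang 158.24 tilt [ 0.0002 -0.    ] F [ 0.1  0.9 -7.1] w 0.579 gf 64.2 t 6.53
(0.48, 0.29, 0.2, 158.2) d [ 0.0013 -0.0164 -0.0937] turn [0.    0.    0.001]
```

```bash
python3 -c "
from h import *
go((.4873,.3047,.17,158.2),(.5154,.039,.17,193.9))"
```

```text
at [0.4873 0.3047 0.1063] ang 158.24 tilt [ 0.0002 -0.    ] F [ 0.1  0.9 -7.1] w 0.579 gf 64.2 t 6.53
(0.4873, 0.3047, 0.17, 158.2) d [-0.     -0.     -0.0637] turn [0.    0.    0.001]
(0.5154, 0.039, 0.17, 193.9) d [-0.1247 -0.2363 -0.0637] turn [-0.     0.    -0.622]
```

To row units: -0.236 m is -0.3147, -0.218 m is -0.2907, -0.622 rad is -0.099.

Emit:
move_arm(
  plan=[
    {"delta_pos": [0,0,-0.0427],"turn": [0,0,0],"fingers": 1},
    {"delta_pos": [0,0,-0.0853],"turn": [0,0,0],"fingers": 1},
    {"delta_pos": [-0.0267,-0.0493,-0.0853],"turn": [0,0,-0.0159],"fingers": 1},
    {"delta_pos": [-0.0533,-0.1,-0.0853],"turn": [0,0,-0.0318],"fingers": 1},
    {"delta_pos": [-0.08,-0.152,-0.0853],"turn": [0,0,-0.0477],"fingers": 1},
    {"delta_pos": [-0.1067,-0.2027,-0.0853],"turn": [0,0,-0.0637],"fingers": 1},
    {"delta_pos": [-0.1333,-0.2533,-0.0853],"turn": [0,0,-0.0796],"fingers": 1},
    {"delta_pos": [-0.1533,-0.2907,-0.0853],"turn": [0,0,-0.0907],"fingers": 1},
    {"delta_pos": [-0.1667,-0.3147,-0.0853],"turn": [0,0,-0.099],"fingers": 1},
    {"delta_pos": [-0.1667,-0.3147,-0.0853],"turn": [0,0,-0.099],"fingers": 1},
    {"delta_pos": [-0.1667,-0.3147,-0.0853],"turn": [0,0,-0.099],"fingers": 1},
  ],
)

```text
clock: 7.9
position: [0.5153, 0.0397, 0.1693]
ee_rot: [-0.121, 0.993, -0.0, -0.001]
ft_force: [-0.7, 0.7, -4.7]
grip_width: 0.579
grasp_force: 65.4
```

```bash
python3 -c "
from h import *
W,c,o=wmeas('w2')
go((.5154,.039,.08,193.9))"
```

```text
red [181 156 141 178] 16269 c [496.3  34.5] size [71.  50.1] ang 13.6 zmed 204.4
tab [473 223  21  26] 165 c [498.5 331.4] size [ 9.6 35.2] ang 69.7 zmed 41.2
blue_rim [209  70  86  76] 1540 c [439.9  21.1] size [67.1 75.9] ang 13.4 zmed 35.5
blue_floor [218  79  68  65] 4206 c [443.3  21.8] size [63.8 64.9] ang 14.1 zmed 6.0
blue_floor [ 87  95  21 113] 490 c [ 518.9 -134.1] size [125.9   2.9] ang 18.4 zmed 7.0
blue_floor [ 51 100  44 108] 2766 c [ 529.5 -165.4] size [120.3  39.5] ang 18.5 zmed 4.6
wood [ 0 44 16 42] 242 c [ 435.7 -240.1] size [43.4  7.7] ang 7.9 zmed 65.7
wood [  0 274  82 102] 1164 c [ 632.6 -124.7] size [ 47.  309.3] ang 53.1 zmed 128.9
at [0.5153 0.04   0.1694] ang -166.07 tilt [-0.0013 -0.0003] F [-1.3 -0.1 -6.6] w 0.579 gf 65.4 t 7.95
(0.5154, 0.039, 0.08, 193.9) d [-0.     -0.001   0.0894] turn [ 0.    -0.001  0.001]
```

View pics/w2.png

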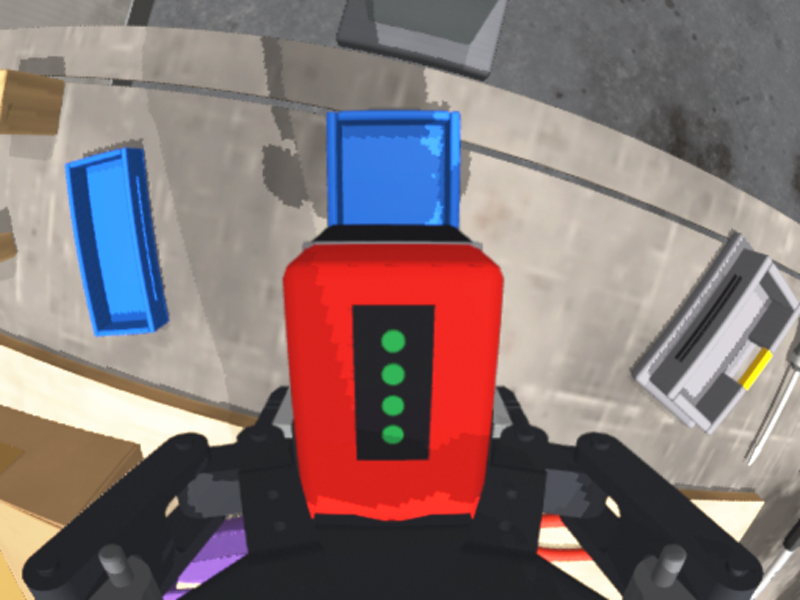

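The wrist view shows the pack's front edge over the tray and aligned with it, and the near tray end is visible at (393,115). Now I descend in stages.

To row units: 0.08 m is 0.1067, 0.07 m is 0.0933, -0.001 rad is -0.0002.

Emit:
move_arm(
  plan=[
    {"delta_pos": [0,-0.002,0.0533],"turn": [0,-0.0002,0.0002],"fingers": 1},
    {"delta_pos": [0,-0.002,0.0933],"turn": [0,-0.0002,0.0002],"fingers": 1},
    {"delta_pos": [0,-0.002,0.1067],"turn": [0,-0.0002,0.0002],"fingers": 1},
    {"delta_pos": [0,-0.002,0.1067],"turn": [0,-0.0002,0.0002],"fingers": 1},
    {"delta_pos": [0,-0.002,0.1067],"turn": [0,-0.0002,0.0002],"fingers": 1},
  ],
)

```text
clock: 8.57
position: [0.5166, 0.0379, 0.0907]
ee_rot: [-0.12, 0.993, -0.0, 0.001]
ft_force: [-0.3, -0.6, -6.4]
grip_width: 0.578
grasp_force: 65.3
```

```bash
python3 -c "
from h import *
go((.5155,.0384,.053,193.9))"
```

```text
at [0.5166 0.0379 0.0907] ang -166.16 tilt [ 0.0016 -0.0003] F [-0.3 -0.6 -6.4] w 0.578 gf 65.3 t 8.57
(0.5155, 0.0384, 0.053, 193.9) d [0.001  0.0008 0.0377] turn [-0.001  0.001 -0.001]
```

To row units: 0.038 m is 0.0507, 0.001 m is 0.0013, -0.001 rad is -0.0002.

Emit:
move_arm(
  plan=[
    {"delta_pos": [0.0013,0,0.02],"turn": [0,0,-0.0002],"fingers": 1},
    {"delta_pos": [0.0013,0,0.04],"turn": [0,0,-0.0002],"fingers": 1},
    {"delta_pos": [0.0013,0,0.048],"turn": [0,0,-0.0002],"fingers": 1},
    {"delta_pos": [0.0013,0,0.0507],"turn": [0,0,-0.0002],"fingers": 1},
    {"delta_pos": [0.0013,0,0.0507],"turn": [0,0,-0.0002],"fingers": 1},
    {"delta_pos": [0.0013,0,0.0507],"turn": [0,0,-0.0002],"fingers": 1},
  ],
)

```text
clock: 9.32
position: [0.5151, 0.0372, 0.0517]
ee_rot: [-0.121, 0.993, -0.0, 0.0]
ft_force: [0.2, 0.1, -6.3]
grip_width: 0.579
grasp_force: 65.2
```

```bash
python3 -c "
from h import *
go((.5155,.0384,.051,193.9))"
```

```text
at [0.5151 0.0372 0.0517] ang -166.12 tilt [ 0.0005 -0.0004] F [ 0.2  0.1 -6.3] w 0.579 gf 65.2 t 9.32
(0.5155, 0.0384, 0.051, 193.9) d [-0.0006  0.0011  0.0007] turn [-0.  0. -0.]
```

To row units: -0.003 m is -0.004, -0.002 m is -0.0027.

Emit:
move_arm(
  plan=[
    {"delta_pos": [-0.0013,0,0],"turn": [0,0,0],"fingers": 1},
    {"delta_pos": [-0.0027,0,0],"turn": [0,0,0],"fingers": 1},
    {"delta_pos": [-0.004,0,0],"turn": [0,0,0],"fingers": 1},
    {"delta_pos": [-0.004,0,0.0013],"turn": [0,0,0],"fingers": 1},
    {"delta_pos": [-0.004,0,0.002],"turn": [0,0,0],"fingers": 1},
    {"delta_pos": [-0.004,0,0.002],"turn": [0,0,0],"fingers": 1},
    {"delta_pos": [-0.004,0,0.002],"turn": [0,0,0],"fingers": 1},
  ],
)

```text
clock: 10.2
position: [0.518, 0.0379, 0.0508]
ee_rot: [-0.121, 0.993, -0.001, 0.0]
ft_force: [-6.4, -2.5, 8.5]
grip_width: 0.578
grasp_force: 66.7
```

```bash
python3 -c "
from h import *
go((.5155,.0384,.051,193.9))"
```

```text
at [0.518  0.0379 0.0508] ang -166.13 tilt [ 0.0001 -0.001 ] F [-6.4 -2.5  8.5] w 0.578 gf 66.7 t 10.2
(0.5155, 0.0384, 0.051, 193.9) d [ 0.0023  0.0011 -0.0002] turn [-0.001 -0.    -0.001]
```

The pack is down on the floor and touching the end wall lightly. I release and retreat.

Emit:
move_arm(
  plan=[
    {"delta_pos": [0,0,0],"turn": [0,0,0],"fingers": 0.3},
    {"delta_pos": [0,0,0],"turn": [0,0,0],"fingers": 0.15},
    {"delta_pos": [0,0,0],"turn": [0,0,0],"fingers": 0},
    {"delta_pos": [0,0,0],"turn": [0,0,0],"fingers": 0},
    {"delta_pos": [0,0,0],"turn": [0,0,0],"fingers": 0},
    {"delta_pos": [0,0.0027,-0.0267],"turn": [0,0,0],"fingers": 0},
    {"delta_pos": [0,0.0027,-0.08],"turn": [0,0,0],"fingers": 0},
    {"delta_pos": [0,0.0027,-0.1467],"turn": [0,0,0],"fingers": 0},
    {"delta_pos": [0,0.0027,-0.2],"turn": [0,0,0],"fingers": 0},
    {"delta_pos": [0,0.0027,-0.2267],"turn": [0,0,0],"fingers": 0},
    {"delta_pos": [0,0.0027,-0.2267],"turn": [0,0,0],"fingers": 0},
  ],
)

```text
clock: 11.58
position: [0.5178, 0.04, 0.2211]
ee_rot: [-0.121, 0.993, -0.001, 0.001]
ft_force: [-0.2, 0.3, -0.3]
grip_width: 1.0
grasp_force: 0.0
```

```bash
python3 -c "
from h import *
wmeas('w3')
go((.44,-.1,.22,110),(.4395,-.2635,.2,2))"
```

```text
red [218 131  54 112] 4055 c [518.7  33.9] size [109.2  48.9] ang 14.3 zmed 85.9
tab [272 167  10  34] 243 c [511.2  62.9] size [25.3  9.1] ang 15.7 zmed 78.0
tab [452 208  19  23] 146 c [498.1 331.3] size [ 9.2 34.7] ang 66.0 zmed 41.2
blue_rim [216  74  72 156] 1561 c [491.8  34.3] size [174.  75.] ang 14.5 zmed 35.6
blue_floor [223  81  58  88] 2868 c [461.9  26.5] size [102.5  65.2] ang 13.9 zmed 6.0
blue_floor [109  94  16  99] 323 c [ 519.1 -134.2] size [124.7   2.8] ang 18.1 zmed 7.4
blue_floor [76 98 39 96] 2364 c [ 529.  -164.8] size [120.2  40.2] ang 18.5 zmed 4.6
blue_floor [272 202   7  17] 116 c [555.7  79.1] size [20.3  7.4] ang 14.7 zmed 6.3
wood [ 1 47 43 38] 1057 c [ 437.3 -265.7] size [43.8 55.8] ang 2.9 zmed 69.9
wood [  0 146  13  20] 85 c [ 553.7 -278.6] size [ 9.8 24.7] ang 87.2 zmed 66.8
wood [272 170  10  12] 18 c [501.9  58.4] size [10.4  8.6] ang 77.8 zmed 76.9
wood [  0 255 100 119] 1530 c [ 622.6 -141.7] size [ 71.3 305. ] ang 52.6 zmed 129.0
wood [ 81 340  31  44] 183 c [684. -71.] size [ 19.1 307.7] ang 72.2 zmed 127.2
at [0.5171 0.0398 0.2197] ang -166.14 tilt [-0.0002 -0.0008] F [-0.   0.4 -0.5] w 1.004 gf 0.0 t 11.62
(0.44, -0.1, 0.22, 110) d [ 0.1084 -0.1172 -0.0002] turn [-1.000e-03  0.000e+00  1.464e+00]
(0.4395, -0.2635, 0.2, 2) d [ 0.148  -0.2758  0.0199] turn [ 0.000e+00 -1.000e-03 -2.935e+00]
```

View pics/w3.png

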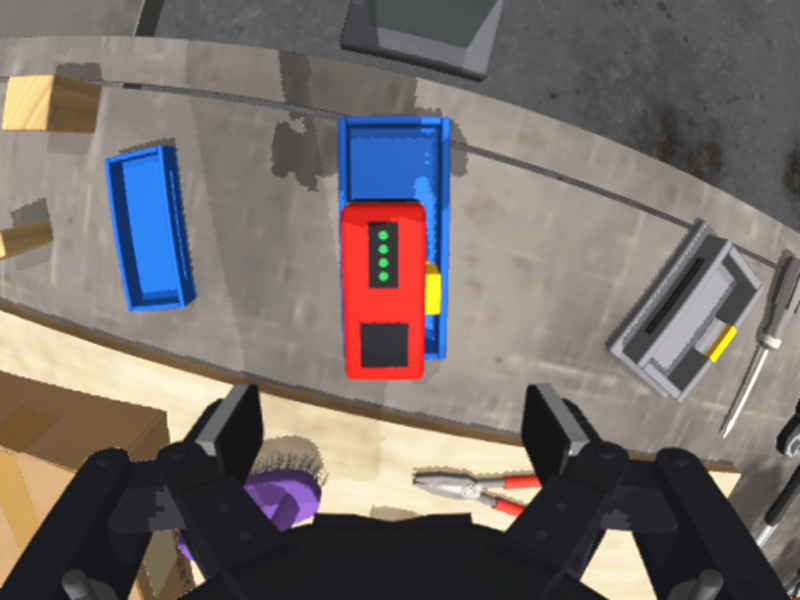

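The pack stands flat in the tray against the far end, with the tab out at (432,290). The near space at (395,160) is free, and the thick block is at (50,100). Next I move over the block.

```bash
python3 -c "
from h import *
print(get_obs()['joint_pos'].round(2))
go((.4385,-.264,.22,182))"
```

```text
[ 0.78  0.26 -1.07  1.73  0.24  1.29  1.47]
at [0.5171 0.0398 0.2197] ang -166.14 tilt [-0.0002 -0.0008] F [-0.   0.4 -0.5] w 1.004 gf 0.0 t 11.62
(0.4385, -0.264, 0.22, 182) d [ 1.491e-01 -2.761e-01 -1.000e-04] turn [-0.001 -0.     0.207]
```

To row units: -0.276 m is -0.368, -0.237 m is -0.316, 0.207 rad is 0.0329.

Emit:
move_arm(
  plan=[
    {"delta_pos": [0.028,-0.052,0],"turn": [0,0,0.0048],"fingers": 0},
    {"delta_pos": [0.0573,-0.1053,0],"turn": [0,0,0.0095],"fingers": 0},
    {"delta_pos": [0.0853,-0.1573,0],"turn": [0,0,0.0143],"fingers": 0},
    {"delta_pos": [0.1133,-0.2107,0],"turn": [0,0,0.0191],"fingers": 0},
    {"delta_pos": [0.1427,-0.2627,0],"turn": [0,0,0.0239],"fingers": 0},
    {"delta_pos": [0.1707,-0.316,0],"turn": [0,0,0.0286],"fingers": 0},
    {"delta_pos": [0.1987,-0.368,0],"turn": [0,0,0.0329],"fingers": 0},
    {"delta_pos": [0.1987,-0.368,0],"turn": [0,0,0.0329],"fingers": 0},
    {"delta_pos": [0.1987,-0.368,0],"turn": [0,0,0.0329],"fingers": 0},
  ],
)

```text
clock: 12.75
position: [0.4386, -0.2628, 0.2188]
ee_rot: [-0.018, 1.0, 0.001, -0.001]
ft_force: [1.5, 0.7, 0.0]
grip_width: 1.002
grasp_force: 0.0
```

```bash
python3 -c "
from h import *
print(get_obs()['joint_pos'].round(2))
wmeas('w4')
go((.4385,-.264,.12,182))"
```

```text
[ 1.25  0.19 -0.87  1.75  0.15  1.27  1.94]
red [457 217  38  81] 1441 c [518.3  33. ] size [110.5  50.3] ang 14.5 zmed 85.6
blue_rim [436 163  47 123] 1134 c [491.5  33.3] size [174.9  77.5] ang 14.0 zmed 35.0
blue_floor [427 159  42 118] 445 c [ 4.866e+02 -1.000e-01] size [ 66.4 185.6] ang 81.6 zmed 7.4
blue_floor [445 169  26  36] 743 c [443.8  32.8] size [53.7 46.1] ang 12.8 zmed 6.0
blue_floor [296 193  43  15] 133 c [ 467.9 -180.7] size [ 2.  53.3] ang 18.5 zmed 6.4
blue_floor [303 203  43  85] 2170 c [ 531.1 -158.3] size [114.8  46.3] ang 18.4 zmed 4.3
wood [220 161  56  47] 2265 c [ 437.3 -266.5] size [43.9 53.9] ang 3.1 zmed 70.0
wood [189 269  49  35] 771 c [ 560.5 -302.5] size [22.1 54.3] ang 24.0 zmed 69.7
at [ 0.4389 -0.2624  0.2192] ang -177.88 tilt [-0.0013  0.001 ] F [-0.5  0.3  0.7] w 1.002 gf 0.0 t 12.8
(0.4385, -0.264, 0.12, 182) d [ 0.0003 -0.0017  0.0992] turn [ 0.001 -0.001  0.002]
```

```bash
python3 -c "
from h import *
go((.4378,-.2655,.09,182.7),(.4378,-.2655,.05,182.7))"
```

```text
at [ 0.4389 -0.2624  0.2192] ang -177.88 tilt [-0.0013  0.001 ] F [-0.5  0.3  0.7] w 1.002 gf 0.0 t 12.8
(0.4378, -0.2655, 0.09, 182.7) d [ 0.0011 -0.0032  0.1292] turn [ 0.001 -0.001 -0.01 ]
(0.4378, -0.2655, 0.05, 182.7) d [ 0.001  -0.0033  0.1692] turn [ 0.001 -0.001 -0.01 ]
```

To row units: 0.12 m is 0.16, 0.05 m is 0.0667, -0.01 rad is -0.0016.

Emit:
move_arm(
  plan=[
    {"delta_pos": [0.0013,-0.004,0.0667],"turn": [0.0002,-0.0002,-0.0016],"fingers": 0},
    {"delta_pos": [0.0013,-0.004,0.1333],"turn": [0.0002,-0.0002,-0.0016],"fingers": 0},
    {"delta_pos": [0.0013,-0.004,0.16],"turn": [0.0002,-0.0002,-0.0016],"fingers": 0},
    {"delta_pos": [0.0013,-0.004,0.16],"turn": [0.0002,-0.0002,-0.0016],"fingers": 0},
    {"delta_pos": [0.0013,-0.004,0.16],"turn": [0.0002,-0.0002,-0.0016],"fingers": 0},
  ],
)

```text
clock: 13.42
position: [0.4391, -0.267, 0.1018]
ee_rot: [-0.023, 1.0, -0.001, 0.001]
ft_force: [-0.6, -0.7, 0.7]
grip_width: 1.0
grasp_force: 0.0
```

```bash
python3 -c "
from h import *
go((.4378,-.2655,.05,182.7))"
```

```text
at [ 0.4391 -0.267   0.1018] ang -177.37 tilt [ 0.0027 -0.0026] F [-0.6 -0.7  0.7] w 1.0 gf 0.0 t 13.43
(0.4378, -0.2655, 0.05, 182.7) d [0.0014 0.0017 0.0518] turn [-0.003  0.003 -0.001]
```

To row units: 0.051 m is 0.068, 0.001 m is 0.0013, -0.002 rad is -0.0003.

Emit:
move_arm(
  plan=[
    {"delta_pos": [0.0013,0.0013,0.0333],"turn": [-0.0003,0.0003,0],"fingers": 0},
    {"delta_pos": [0.0013,0.0013,0.06],"turn": [-0.0003,0.0003,0],"fingers": 0},
    {"delta_pos": [0.0013,0.0013,0.068],"turn": [-0.0003,0.0003,0],"fingers": 0},
    {"delta_pos": [0.0013,0.0013,0.068],"turn": [-0.0003,0.0003,0],"fingers": 0},
    {"delta_pos": [0.0013,0.0013,0.068],"turn": [-0.0003,0.0003,0],"fingers": 0},
  ],
)

```text
clock: 14.05
position: [0.4374, -0.2662, 0.0498]
ee_rot: [-0.023, 1.0, -0.0, -0.0]
ft_force: [0.7, -0.0, 0.6]
grip_width: 1.003
grasp_force: 0.0
```

Emit:
move_arm(
  plan=[
    {"delta_pos": [0,0,0],"turn": [0,0,0],"fingers": 0.2},
    {"delta_pos": [0,0,0],"turn": [0,0,0],"fingers": 0.3},
    {"delta_pos": [0,0,0],"turn": [0,0,0],"fingers": 0.4},
    {"delta_pos": [0,0,0],"turn": [0,0,0],"fingers": 0.6},
    {"delta_pos": [0,0,0],"turn": [0,0,0],"fingers": 1},
    {"delta_pos": [0,0,0],"turn": [0,0,0],"fingers": 1},
    {"delta_pos": [0,0,0],"turn": [0,0,0],"fingers": 1},
  ],
  force=25,
)

```text
clock: 14.92
position: [0.4371, -0.2661, 0.0493]
ee_rot: [-0.023, 1.0, 0.0, -0.001]
ft_force: [-0.3, 1.8, 6.0]
grip_width: 0.63
grasp_force: 27.1
```

```bash
python3 -c "
from h import *
go((.4378,-.2655,.05,182.7))"
```

```text
at [ 0.4371 -0.2661  0.0493] ang -177.41 tilt [-0.0011  0.0002] F [-0.3  1.8  6. ] w 0.63 gf 27.1 t 14.93
(0.4378, -0.2655, 0.05, 182.7) d [-0.0008  0.0005 -0.0007] turn [ 0.    -0.001 -0.002]
```

```bash
python3 -c "
from h import *
go((.4371,-.266,.19,182.6),(.4385,.0213,.19,194))"
```

```text
at [ 0.4371 -0.2661  0.0493] ang -177.41 tilt [-0.0011  0.0002] F [-0.3  1.8  6. ] w 0.63 gf 27.1 t 14.93
(0.4371, -0.266, 0.19, 182.6) d [ 1.000e-04  1.000e-04 -1.407e-01] turn [ 0.    -0.001 -0.   ]
(0.4385, 0.0213, 0.19, 194) d [-0.0143  0.287  -0.1406] turn [ 0.    -0.001 -0.199]
```

To row units: 0.287 m is 0.3827, 0.245 m is 0.3267, -0.199 rad is -0.0317.

Emit:
move_arm(
  plan=[
    {"delta_pos": [0,0,-0.0267],"turn": [0,0,0],"fingers": 1},
    {"delta_pos": [0,0,-0.08],"turn": [0,0,0],"fingers": 1},
    {"delta_pos": [0,0,-0.1333],"turn": [0,0,0],"fingers": 1},
    {"delta_pos": [0,0,-0.1867],"turn": [0,0,0],"fingers": 1},
    {"delta_pos": [-0.0027,0.06,-0.188],"turn": [0,0,-0.0048],"fingers": 1},
    {"delta_pos": [-0.0067,0.1267,-0.188],"turn": [0,0,-0.0095],"fingers": 1},
    {"delta_pos": [-0.0093,0.1933,-0.188],"turn": [0,0,-0.0159],"fingers": 1},
    {"delta_pos": [-0.0133,0.26,-0.188],"turn": [0,0,-0.0223],"fingers": 1},
    {"delta_pos": [-0.016,0.3267,-0.188],"turn": [0,0,-0.0271],"fingers": 1},
    {"delta_pos": [-0.0187,0.3827,-0.188],"turn": [0,-0.0002,-0.0317],"fingers": 1},
    {"delta_pos": [-0.0187,0.3827,-0.188],"turn": [0,-0.0002,-0.0317],"fingers": 1},
    {"delta_pos": [-0.0187,0.3827,-0.188],"turn": [0,-0.0002,-0.0317],"fingers": 1},
  ],
)

```text
clock: 16.42
position: [0.4381, 0.0209, 0.1906]
ee_rot: [-0.122, 0.993, -0.0, -0.0]
ft_force: [-0.5, -0.3, -1.7]
grip_width: 0.624
grasp_force: 26.9
```

```bash
python3 -c "
from h import *
wmeas('w5')
c=snap('top','top5'); W=cloud(c); a=cv2.resize(c['color'][150:280,180:340],(800,650))[:,:,::-1]
go((.4385,.0213,.105,194))"
```

```text
red [221 321  48   5] 231 c [567.   45.7] size [ 8.8 48.3] ang 13.9 zmed 85.7
tab [448 271  20  23] 128 c [497.7 330.7] size [10.1 34.5] ang 66.5 zmed 41.0
blue_rim [213 153  77  43] 951 c [427.4  18.1] size [42.4 75.6] ang 13.7 zmed 35.6
blue_floor [221 161  61  35] 2089 c [437.3  20.2] size [38.9 64.7] ang 14.2 zmed 6.1
blue_floor [ 93 162  31  99] 379 c [ 517.5 -134.9] size [126.8  11.4] ang 22.8 zmed 7.1
blue_floor [ 67 170  46  90] 2227 c [ 531.3 -166.4] size [119.1  38.3] ang 19.5 zmed 4.5
wood [189 196 125 125] 9266 c [438.   20.1] size [44.6 54.4] ang 14.3 zmed 211.1
wood [  0 212   9  20] 68 c [ 550.2 -277.5] size [20.7  4.6] ang 24.8 zmed 59.4
wood [ 12 318  47  50] 55 c [ 567.3 -131.3] size [  4.2 306.9] ang 55.7 zmed 269.6
at [0.4381 0.0202 0.1904] ang -166.11 tilt [-0.0004  0.0004] F [ 1.  -0.2 -1.9] w 0.624 gf 26.9 t 16.52
(0.4385, 0.0213, 0.105, 194) d [-0.0006  0.0009  0.0854] turn [ 0.001 -0.    -0.002]
```

View pics/w5.png

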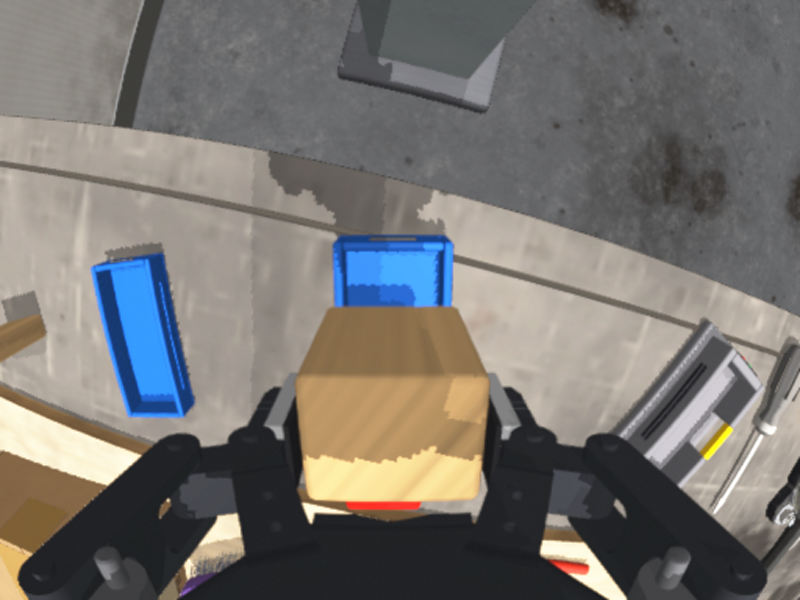

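The wrist view shows the block over the tray's free end, centred at (393,440) with the near rim at (393,240). It measures 4 mm clear of both the near wall and the pack. Now I descend.

To row units: 0.09 m is 0.12, 0.08 m is 0.1067, -0.002 rad is -0.0003.

Emit:
move_arm(
  plan=[
    {"delta_pos": [0,0.0007,0.0533],"turn": [0,0,-0.0003],"fingers": 1},
    {"delta_pos": [0,0.0007,0.1067],"turn": [0,0,-0.0003],"fingers": 1},
    {"delta_pos": [0,0.0007,0.12],"turn": [0,0,-0.0003],"fingers": 1},
    {"delta_pos": [0,0.0007,0.12],"turn": [0,0,-0.0003],"fingers": 1},
    {"delta_pos": [0,0.0007,0.12],"turn": [0,0,-0.0003],"fingers": 1},
  ],
)

```text
clock: 17.15
position: [0.4389, 0.0217, 0.1016]
ee_rot: [-0.123, 0.992, 0.0, 0.001]
ft_force: [0.4, -0.6, -0.8]
grip_width: 0.625
grasp_force: 26.9
```

```bash
python3 -c "
from h import *
go((.4382,.0205,.055,194))"
```

```text
at [0.4389 0.0217 0.1016] ang -165.92 tilt [0.0016 0.0003] F [ 0.4 -0.6 -0.8] w 0.625 gf 26.9 t 17.15
(0.4382, 0.0205, 0.055, 194) d [ 0.0011 -0.001   0.0466] turn [-0.     0.002  0.001]
```

To row units: 0.0455 m is 0.0607, 0.043 m is 0.0573, 0.001 rad is 0.0002.

Emit:
move_arm(
  plan=[
    {"delta_pos": [0.0007,-0.0007,0.0267],"turn": [0,0.0002,0.0002],"fingers": 1},
    {"delta_pos": [0.0007,-0.0007,0.0467],"turn": [0,0.0002,0.0002],"fingers": 1},
    {"delta_pos": [0.0007,-0.0007,0.0573],"turn": [0,0.0002,0.0002],"fingers": 1},
    {"delta_pos": [0.0007,-0.0007,0.0607],"turn": [0,0.0002,0.0002],"fingers": 1},
    {"delta_pos": [0.0007,-0.0007,0.0607],"turn": [0,0.0002,0.0002],"fingers": 1},
    {"delta_pos": [0.0007,-0.0007,0.0607],"turn": [0,0.0002,0.0002],"fingers": 1},
  ],
)

```text
clock: 17.9
position: [0.4378, 0.0215, 0.0553]
ee_rot: [-0.122, 0.992, 0.0, -0.0]
ft_force: [-3.2, 0.1, 6.5]
grip_width: 0.627
grasp_force: 27.8
```

```bash
python3 -c "
from h import *
go((.4382,.0205,.055,194))"
```

```text
at [0.4378 0.0215 0.0553] ang -165.94 tilt [-0.001   0.0003] F [-3.2  0.1  6.5] w 0.627 gf 27.8 t 17.9
(0.4382, 0.0205, 0.055, 194) d [-0.0001 -0.0011  0.0003] turn [ 0.001 -0.001  0.001]
```

To row units: -0.18 m is -0.24, -0.16 m is -0.2133.

Emit:
move_arm(
  plan=[
    {"delta_pos": [0,0,0],"turn": [0,0,0],"fingers": 0.3},
    {"delta_pos": [0,0,0],"turn": [0,0,0],"fingers": 0.15},
    {"delta_pos": [0,0,0],"turn": [0,0,0],"fingers": 0},
    {"delta_pos": [0,0,0],"turn": [0,0,0],"fingers": 0},
    {"delta_pos": [0,0,0],"turn": [0,0,0],"fingers": 0},
    {"delta_pos": [0,0,-0.0267],"turn": [0,0,0],"fingers": 0},
    {"delta_pos": [0,0,-0.08],"turn": [0,0,0],"fingers": 0},
    {"delta_pos": [0,0,-0.1467],"turn": [0,0,0],"fingers": 0},
    {"delta_pos": [0,0,-0.2133],"turn": [0,0,0],"fingers": 0},
    {"delta_pos": [0,0,-0.24],"turn": [0,0,0],"fingers": 0},
    {"delta_pos": [0,0,-0.24],"turn": [0,0,0],"fingers": 0},
  ],
)

```text
clock: 19.27
position: [0.4385, 0.021, 0.2358]
ee_rot: [-0.122, 0.993, -0.001, 0.0]
ft_force: [0.4, 0.5, -0.9]
grip_width: 0.998
grasp_force: 0.0
```

```bash
python3 -c "
from h import *
wmeas('w6'); go()"
```

```text
red [222 211  48  89] 2900 c [518.   33.9] size [108.8  49.1] ang 14.0 zmed 85.8
tab [269 229   8  37] 164 c [510.3  62.6] size [24.4  7.9] ang 15.5 zmed 77.8
tab [434 256  18  22] 120 c [498.3 331.5] size [10.9 34.5] ang 70.8 zmed 41.4
blue_rim [219 147  66 136] 1277 c [492.   34.2] size [174.9  75.4] ang 14.0 zmed 35.5
blue_floor [116 155  20  90] 265 c [ 518.  -134.6] size [125.8   3.6] ang 19.1 zmed 7.4
blue_floor [ 86 162  40  83] 1970 c [ 530.8 -165.5] size [118.1  38.9] ang 19.1 zmed 4.5
blue_floor [269 205   8  29] 183 c [494.3  63.4] size [39.8  9.1] ang 16.5 zmed 6.0
wood [225 159  54  46] 1630 c [438.   20.8] size [43.9 53.8] ang 14.1 zmed 75.9
wood [  4 201  25  21] 111 c [ 556.2 -291.2] size [22.5 32.2] ang 25.8 zmed 68.6
wood [269 236   9  12] 33 c [498.8  59.9] size [2.1 8.8] ang 18.0 zmed 72.5
wood [ 82 339  37  45] 304 c [606.6 -90.1] size [ 28.5 308.4] ang 74.1 zmed 131.4
at [0.4379 0.021  0.2346] ang -165.97 tilt [-0.0007 -0.0006] F [ 0.4 -0.3 -0.4] w 1.002 gf 0.0 t 19.32
```

View pics/w6.png

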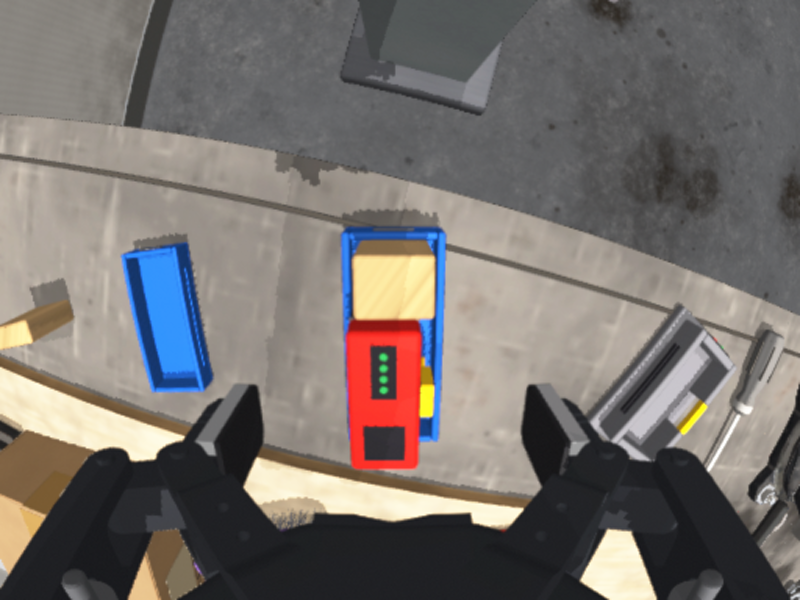

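The pack at (383,395) has its top at 86 mm, which is flat on the tray floor, and it is against the far end. The thick block at (393,285) has its top at 76 mm, so it is flat and fills the near end. The gripper is clear, so I hand in.

```bash
python3 -c "
from h import *
print(hand_in())"
```

```text
the job is handed in; nothing more can be done
None
```

I lifted the pack out of the dock with its tab pressed and set it flat against the far end of the blue tray. The thick block stands flat in the space left, and I handed the job in at about 19 s; no verdict came back.

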